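# Set a portable induction hob going under a pot

## Robot

A 6-joint arm with a two-finger parallel gripper is mounted at the origin on a cart in front of the work surface, level with it; the furniture and walls round the work are solid. World frame = base frame: x ahead of the robot, y to its left, z up, the work surface at z = 0. Lengths are in m, angles in rad, forces in N, time in s.
With the tool pointing down it reaches from about 0.25 to 0.85 m from the base axis. Payload 12.5 kg.
Tool frame: the origin (TCP) lies between the finger pads; the fingertips stand manip.tip_reach ahead of it and the grasp point (between the pads) lies 11 mm behind it (manip.tip_reach is the distance from the TCP to the fingertips, in m); z points along the fingers, y is the line along which they close (so a half turn about z gives the same grasp; the last joint's range is limited). The gripper opens to 93 mm and grips with 3 to 60 N. Pads are 15 mm wide; open, the fingers measure 128 mm over their backs; the gripper's body (75 mm by 188 mm) begins 65 mm behind the grasp point.
Start: joints at [1.158, 0.351, 1.652, -0, 1.139, -0.085], TCP at [0.177, 0.521, 0.227] pointing down, gripper open.
Joint ranges: [-2.75, 2.75], [-0.79, 2.1], [0.01, 2.65], [-1.57, 4.71], [0.07, 3.14], [-2.87, 2.87]. Speed limits (rad/s): [2.22, 2.22, 2.79, 3.14, 3.14, 3.14].

## Interface

Orientations are given as a unit quaternion [x, y, z, w].
In Python, from station import manip, read_camera, spot_in, outline_of gives the robot as it stands. The module is installed in compiled form; this text tells all that it offers.
- The arm moves only by the tool move_arm, never from a script. Its argument "targets" is a list of rows, each an object of numbers: "tx", "ty", "tz": the shift along the tool's x, y, z in cm; "rx", "ry", "rz": the turn, a rotation vector about the tool's x, y, z in degrees; "jaw": the closure, from 0 (fully open) to 1 (shut). In form: [{"tx": .., "ty": .., "tz": .., "rx": .., "ry": .., "rz": .., "jaw": ..}, ...]. A call has 1 to 8 rows; each row is the pose to reach, as a shift and turn from the pose commanded when the call began, along the tool's axes at that moment; what a row does not reach only later rows make up. A row lasts 1/10 s, in which the tool goes at most 50 mm and 8.59 degrees, less where a joint would pass 70% of its speed; a pose out of reach is approached as far as the arm can. A call with a gripper value outside its range is refused whole. The fingers move at their own pace and stop on an object; the grip force is fixed at half the most. Time passes only in rows, so rows that repeat a pose let the fingers close. It gives the time, the measured TCP pose, the force, the opening and the grip force at its end, in the units of the state.
- manip.get_obs(): the state, without advancing time (a new reading comes with each control period).
- read_camera(name): name is "scene" or "top" or "wrist"; returns a dict with "image" (480x640x3 uint8, red, green, blue), "camera_matrix" (3x3 intrinsics, pixels), "rvec" (rotation vector, rad) and "tvec" (3), from world to camera coordinates, as OpenCV has them. Camera axes: x right, y down, z forward; pixel columns grow to the right and rows downward; lengths in m; the calibration is good to about 2 mm. A picture is of the moment at which its call begins. There is no depth.
- manip.finish_job(): hands the job in; it is judged then, once.
Trained networks look in a picture, given as the dict that the camera call returned (one of the last four; its "shot" number tells which), for a name from the list of things; names that differ only in an ending like _2 or _b are one class to them, and where a whole thing is asked for, a point or a joint stands for the part that bears it (a point fixed in the world has none). Each returns a list of dicts, best first, with "p" (0 to 1); they miss things now and then, are a little off and sometimes report something else, mostly with a low value. They report only what shows in the picture. A call takes as long as a camera call.
- spot_in(picture, target): "position" ([column, row] in pixels, amid what is visible of it).
- outline_of(picture, target): "pixels" (480x640 bool, what is visible of it) and "position" ([column, row] in pixels, amid what is visible of it).
The state is a dict: "time": time; "qpos": joint angles; "qvel": joint speeds; "effort": joint torques, N m; "tool_pos": TCP position; "eef_rot": TCP orientation; "wrist_force": force on the tool from outside, world axes, zero at the start; "moment": the same for the moment, N m; "finger_gap": finger opening in m; "grip_force": force on a finger pad.
Only numpy, scipy, OpenCV 4.12 (cv2) and the standard library are available. Lean on these libraries where they do the work, as an engineer would, in place of code of your own. Each camera call takes 0.05 s, during which the arm holds its last target. There are 200 camera calls.

## Task

Put the pot on to simmer: with the outside of the fingers push it back along the glass until it stands centred on the hob's printed ring, and turn the knurled dial with your fingertips, by friction alone, until it clicks in at the three-dot mark. When both are right, press the round start key right down and let it come up. Push the pot, do not lift it; press gently, and leave the other things where they stand.

Things in the scene. Friction and masses are not known exactly. Their poses are not given: they have to be found in the camera images.
- hob: portable induction hob, a fixed flat case 325 (x) by 290 (y) by 56 mm high with a black glass top and a bare metal control strip along its front. Origin: centre of its underside, on the worktop; x points to its back, y to its left, z up; at yaw 0 it faces the robot. Flat top at z = 56 mm. Dial axis at (-122.5, -60) mm, start key axis at (-122.5, +75) mm, ring centre at (+45, 0) mm
- ring_centre (a point): centre of the printed light-grey ring (150 mm diameter) on the glass, at the height of the glass
- pot: small steel casserole with its lid on (the lid is fast): round, 130 mm diameter, straight wall to 57 mm, rim 133 mm, lid rising to 69 mm with a black knob 31 mm wide up to 88 mm in the middle; two steel ear handles 25 mm out from the wall at its own +y and -y sides, 47 mm up and 50 mm wide, so the front of the wall is bare. Origin: centre of its underside; z up. About 0.8 kg (0.55 to 1.05), stands on the glass in front of the ring, slides with a push of some 3 to 8 N
- dial (a joint): angle of the dial in rad, growing clockwise seen from above. Detents every 0.524 rad: 0 off (open ring mark, to the hob's left), 0.524 one dot, 1.047 two dots, 1.571 three dots (pointer straight to the hob's back), 2.094 four, 2.618 five, 3.142 six dots (end stop). Between detents a sprung ball resists with up to about 0.04 Nm; past half way it pulls the dial on into the next detent once the fingers let go
- dial_top (a point): centre of the dial's flat top, on its axis: knurled black rubber, 56 mm across, white pointer line, top 11 mm above the panel, inside a fixed steel bezel 5 mm high (63 to 69 mm across) that leaves little of its side bare. Turned by one or two fingertips resting on the top 12 to 24 mm from the axis, with 5 to 15 N; friction about 1, slightly soft, does not move down. +y of its frame: along the pointer
- start_key (a joint): travel of the start key in m, 0 up, 0.005 fully down; sprung, 1.5 N at first, 5 N fully down, springs back
- key_top (a point): centre of the top of the start key: round, black, 30 mm across, 8 mm proud of the panel, pressed straight down
- pepper_mill: wooden pepper mill, 58 mm diameter, 170 mm high, standing to the right of the hob; origin at its foot; leave alone
- salt_shaker: glass salt shaker with steel cap, 38 mm diameter, 78 mm high, standing to the right of the hob; origin at its foot; leave alone
- spice_1: spice jar with black cap, 41 mm diameter, 105 mm high, to the left of the hob; origin at its foot; leave alone
- tin_tomato: green food tin, 75 mm diameter, 58 mm high, to the left of the hob near its front; origin at its foot; leave alone
- tumbler: clear drinking glass, 81 mm diameter, 93 mm high, far left; origin at its foot; leave alone
- wooden_spoon: wooden spoon 310 mm long lying on the worktop at the right; origin at its middle; leave alone
- garlic: garlic bulb, 56 mm, at the right; origin at its foot; leave alone

How it is judged:
On the way, in this order (a step that is already met when the one before it is completed fails the run):
1. the pot stands centred on the ring and the dial has clicked in at three dots (horizontal distance between pot and ring_centre below 0.015 m and linear speed of pot below 0.02 m/s and value of joint dial between 1.45 and 1.69 rad), for 0.2 s.
2. the start key is pressed right down (value of joint start_key above 0.004 m), for 0.1 s.
At the end, for the whole second after the job is handed in: The pot stands flat and at rest on the glass with its centre within 15 mm of the ring's centre, the dial rests in its three-dot detent (1.571 rad, within 0.12), and the start key has been held at least 4 mm down for 0.1 s after that and has come up again (horizontal distance between pot and ring_centre below 0.015 m and linear speed of pot below 0.01 m/s and z of pot in the frame of hob below 0.059 m and angle between pot's own z axis and vertical below 0.05 rad and value of joint dial between 1.45 and 1.69 rad and value of joint start_key below 0.001 m); the robot touches nothing.
It fails at once if the start key is pressed before the pot is centred and the dial is at three dots (value of joint start_key above 0.003 m and (horizontal distance between pot and ring_centre above 0.017 m or value of joint dial below 1.4 rad or value of joint dial above 1.74 rad)).
It fails at once if the pot is lifted or tipped (z of pot in the frame of hob above 0.064 m or angle between pot's own z axis and vertical above 0.15 rad).
It fails at once if the hob (dial, key, panel) or the pot is pressed with more than 40 N (contact force between the fingers and hob above 40 N or contact force between the fingers and pot above 40 N).
It fails at once if another thing is shifted by more than 25 mm (distance of any of pepper_mill, salt_shaker, spice_1, tin_tomato, tumbler, wooden_spoon, garlic from where it was at the start of the episode above 0.025 m).
It also fails if it takes over 61 s, if anything falls off the work surface, if the arm or the gripper's body presses on something with over 40 N, if the wrist force passes 120 N, or if a joint passes its speed limit or range.

## Working session

There is one attempt and no reset: what is moved stays moved. The work goes in short steps, Python scripts to look and compute and a tool call to move; the robot and the scene stay as the last step left them, time stands still between calls to the robot, and variables do not carry over. Pictures are saved under pics/ and viewed, at most 10 in all, crops included, and the job is handed in when it is done.

Besides the shell and the picture viewer there is one more tool, called after ">>>" in YAML: its name, and indented under it one key for each argument. move_arm: Moves the arm, as the interface text tells. Its arguments: {"type":"object","properties":{"targets":{"type":"array","items":{"type":"object","properties":{"tx":{"type":"number"},"ty":{"type":"number"},"tz":{"type":"number"},"rx":{"type":"number"},"ry":{"type":"number"},"rz":{"type":"number"},"jaw":{"type":"number"}}}}},"required":["targets"]}

```bash
mkdir -p pics; ls
cat > h.py <<'E'
import numpy as np, cv2
from station import manip, read_camera, spot_in, outline_of
from scipy.spatial.transform import Rotation as R
def ray(p,uv):
    K=p["camera_matrix"];Rm=cv2.Rodrigues(np.array(p["rvec"],float))[0];t=np.array(p["tvec"],float).ravel()
    d=Rm.T@np.linalg.solve(K,[uv[0],uv[1],1.]);return -Rm.T@t,d
def atz(p,uv,z):
    c,d=ray(p,uv);return c+d*(z-c[2])/d[2]
def proj(p,X):
    return cv2.projectPoints(np.atleast_2d(np.array(X,float)),np.array(p["rvec"],float),np.array(p["tvec"],float),p["camera_matrix"],None)[0].reshape(-1,2)
def save(p,n): cv2.imwrite("pics/"+n+".png",cv2.cvtColor(p["image"],cv2.COLOR_RGB2BGR))
E
python3 - <<'E'
from h import *
o=manip.get_obs();print(o["time"],o["tool_pos"],o["eef_rot"],manip.tip_reach,R.from_quat(o["eef_rot"]).as_matrix().round(3))
for n in ["top","scene"]:
    p=read_camera(n);save(p,n+"0");print(n,ray(p,(320,240)))
    for t,z in [("pot",.09+.056),("dial_top",.067),("key_top",.064),("hob",.056),("ring_centre",.056),("pepper_mill",.17),("salt_shaker",.07),("spice_1",.1),("tin_tomato",.058)]:
        try:
            for s in spot_in(p,t)[:2]: print(t,np.round(s["position"],1),round(s["p"],2),atz(p,s["position"],z).round(4))
        except Exception as e: print(t,e)
E
```

```text
pics
0.0 [0.17692905 0.52042109 0.22611593] [ 1.63187325e-01  9.86594941e-01 -5.43543272e-04 -1.56083771e-04] 0.008 [[-0.947  0.322 -0.   ]
 [ 0.322  0.947 -0.001]
 [ 0.    -0.001 -1.   ]]
top (array([ 0.21851581, -0.01303756,  1.39496749]), array([ 0.21105161,  0.01634599, -0.97743295]))
pot [302.9 222.4] 0.56 [0.5368 0.0584 0.146 ]
pot [332.4 263.9] 0.42 [ 0.4222 -0.0295  0.146 ]
dial_top [331.8 263. ] 0.78 [ 0.4377 -0.0287  0.067 ]
key_top [286.  262.2] 0.56 [0.4346 0.1062 0.064 ]
hob [326.  228.8] 0.96 [ 0.5429 -0.0071  0.056 ]
hob [247.5 224.6] 0.33 [0.5454 0.2301 0.056 ]
ring_centre [320.9 235.4] 0.64 [0.5219 0.0073 0.056 ]
pepper_mill [380.7 219.5] 0.87 [ 0.5486 -0.1579  0.17  ]
salt_shaker [374.6 245.1] 0.51 [ 0.4964 -0.1531  0.07  ]
spice_1 [249.1 224.9] 0.64 [0.534  0.2174 0.1   ]
tin_tomato [242.3 259.9] 0.79 [0.4367 0.2364 0.058 ]
scene (array([ 0.05463417, -0.74059634,  0.81872982]), array([ 0.41813037,  0.63766561, -0.64695841]))
pot [320.4 247.6] 0.59 [ 0.4749 -0.1009  0.146 ]
pot [312.2 222. ] 0.58 [ 0.5122 -0.0082  0.146 ]
dial_top [293.  260.1] 0.89 [ 0.4402 -0.0263  0.067 ]
key_top [264.6 232.3] 0.45 [0.4353 0.1169 0.064 ]
hob [318.2 248. ] 0.82 [ 0.5254 -0.0134  0.056 ]
ring_centre [316.9 246.5] 0.58 [ 0.5259 -0.0064  0.056 ]
ring_centre [349.5 355.7] 0.26 [ 0.3923 -0.3301  0.056 ]
pepper_mill [372.1 268.9] 0.85 [ 0.5124 -0.2437  0.17  ]
salt_shaker [343.6 289.8] 0.8 [ 0.4836 -0.184   0.07  ]
salt_shaker [311.6 220.7] 0.62 [0.5658 0.0805 0.07  ]
spice_1 [278.6 199.3] 0.8 [0.5218 0.1859 0.1   ]
spice_1 [244.6 212.9] 0.33 [0.4119 0.1826 0.1   ]
tin_tomato [243.8 215.8] 0.92 [0.4245 0.2252 0.058 ]
```

Run:
```python
import cv2
a=cv2.imread("pics/top0.png")[165:305,220:420];b=cv2.imread("pics/scene0.png")[160:320,220:420]
cv2.imwrite("pics/a.png",cv2.resize(a,(800,560),interpolation=cv2.INTER_CUBIC));cv2.imwrite("pics/b.png",cv2.resize(b,(750,600),interpolation=cv2.INTER_CUBIC))
```

```text
(no output)
```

View pics/a.png

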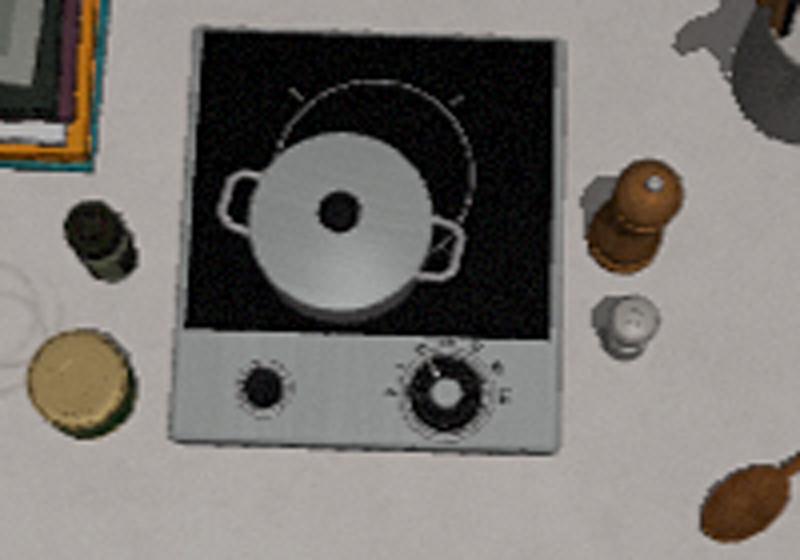

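View pics/b.png

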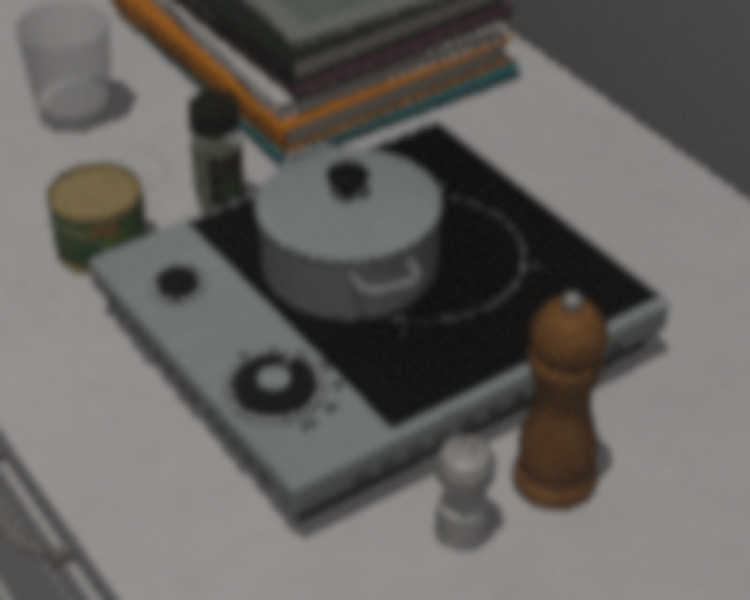

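>>> move_arm:
  targets:
    - {"tx":-3.6,"ty":-3.9,"tz":-2,"rz":-4}
    - {"tx":-7,"ty":-7.5,"tz":-4,"rz":-8}
    - {"tx":-10.2,"ty":-11,"tz":-6,"rz":-12}
    - {"tx":-13.5,"ty":-14.5,"tz":-8,"rz":-16}
    - {"tx":-17,"ty":-18,"tz":-8,"rz":-20}
    - {"tx":-20.3,"ty":-21.5,"tz":-8,"rz":-20}
    - {"tx":-23.5,"ty":-25,"tz":-8,"rz":-20}
    - {"tx":-26.5,"ty":-28.5,"tz":-8,"rz":-20}

```text
schema error: expected keys tx, ty, tz, rx, ry, rz, jaw
```

Run:
```python
from h import *
from scipy.optimize import least_squares
o=manip.get_obs();print(o["time"],o["tool_pos"],R.from_quat(o["eef_rot"]).as_matrix().round(3))
p=read_camera("wrist");c,d=ray(p,(320,240));print(c,d);save(p,"w0")
t=read_camera("top")
crop=np.array([(197,28),(567,38),(555,452),(172,440),(446,391),(263,387)])/4+[220,165]-.4
M=np.array([(162.5,145,56),(162.5,-145,56),(-162.5,-145,56),(-162.5,145,56),(-122.5,-60,67),(-122.5,75,64)])/1e3
def X(q):return M@R.from_euler('z',q[2]).as_matrix().T+[q[0],q[1],0]
s=least_squares(lambda q:(proj(t,X(q))-crop).ravel(),[.55,0,0],loss='soft_l1');print(s.x,s.fun.round(2))
```

```text
1.0 [0.17703889 0.5207166  0.22663049] [[-0.947  0.322 -0.   ]
 [ 0.322  0.947 -0.   ]
 [ 0.    -0.    -1.   ]]
[0.09746782 0.54867537 0.3848372 ] [ 0.30771381 -0.09710747 -0.94679123]
[0.55971898 0.03386931 0.00889129] [-0.74 -1.15  0.23 -0.43  1.32  0.4  -1.34 -0.06  0.21  0.61  0.16  0.17]
```

>>> move_arm:
  targets:
    - {"tx":-3.6,"ty":-3.9,"tz":-2,"rx":0,"ry":0,"rz":-4,"jaw":0}
    - {"tx":-7,"ty":-7.5,"tz":-4,"rx":0,"ry":0,"rz":-8,"jaw":0}
    - {"tx":-10.2,"ty":-11,"tz":-6,"rx":0,"ry":0,"rz":-12,"jaw":0}
    - {"tx":-13.5,"ty":-14.5,"tz":-8,"rx":0,"ry":0,"rz":-16,"jaw":0}
    - {"tx":-17,"ty":-18,"tz":-8,"rx":0,"ry":0,"rz":-20,"jaw":0}
    - {"tx":-20.3,"ty":-21.5,"tz":-8,"rx":0,"ry":0,"rz":-20,"jaw":0}
    - {"tx":-23.5,"ty":-25,"tz":-8,"rx":0,"ry":0,"rz":-20,"jaw":0.3}
    - {"tx":-26.5,"ty":-28.5,"tz":-8,"rx":0,"ry":0,"rz":-20,"jaw":0.5}

```text
time: 1.9
tool_pos: [0.3351, 0.1674, 0.307]
eef_rot: [-0.011, 1.0, 0.0, 0.001]
wrist_force: [1.4, -0.2, -0.9]
finger_gap: 0.0812
grip_force: 0.0
```

Run:
```python
from h import *
o=manip.get_obs();print(o["time"],o["tool_pos"],R.from_quat(o["eef_rot"]).as_matrix().round(3),o["finger_gap"])
p=read_camera("wrist");c,d=ray(p,(320,240));print(c,d);save(p,"w0")
for t,z in [("dial_top",.067),("key_top",.064),("pot",.144)]:
    for s in spot_in(p,t)[:1]:print(t,s["position"],s["p"],atz(p,s["position"],z))
```

```text
1.9 [0.33507548 0.16739253 0.3069939 ] [[-1.    -0.022  0.001]
 [-0.022  1.     0.   ]
 [-0.001  0.    -1.   ]] 0.08115301623898917
[0.25084032 0.16621125 0.46509303] [ 0.32321024  0.01451075 -0.94649662]
dial_top [167.4, 269.6] 0.91 [ 0.43044374 -0.01919778  0.067     ]
key_top [266.5, 269.7] 0.96 [0.42917171 0.10533594 0.064     ]
pot [242.2, 355.5] 0.63 [0.49765415 0.08815508 0.144     ]
```

View pics/w0.png

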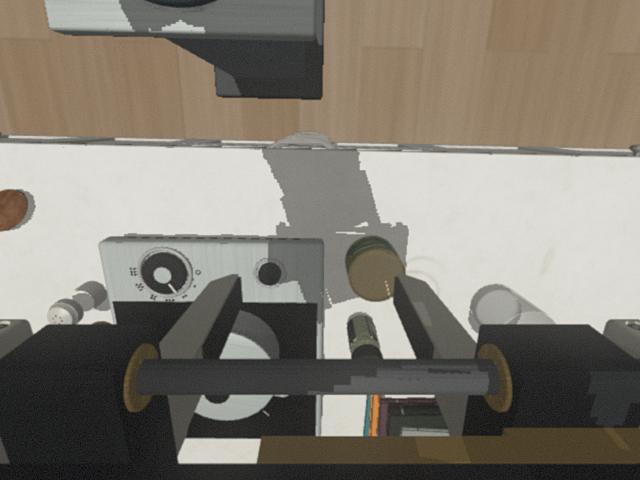

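>>> move_arm:
  targets:
    - {"tx":-1.5,"ty":-4.5,"tz":1,"rx":0,"ry":0,"rz":0,"jaw":0.78}
    - {"tx":-3,"ty":-9,"tz":2,"rx":0,"ry":0,"rz":0,"jaw":0.78}
    - {"tx":-4.5,"ty":-13.5,"tz":3,"rx":0,"ry":0,"rz":0,"jaw":0.78}
    - {"tx":-6,"ty":-17.5,"tz":5,"rx":0,"ry":0,"rz":0,"jaw":0.78}
    - {"tx":-6,"ty":-19.4,"tz":5.7,"rx":0,"ry":0,"rz":0,"jaw":0.78}
    - {"tx":-6,"ty":-19.4,"tz":5.7,"rx":0,"ry":0,"rz":0,"jaw":0.78}
    - {"tx":-6,"ty":-19.4,"tz":5.7,"rx":0,"ry":0,"rz":0,"jaw":0.78}

```text
time: 2.8
tool_pos: [0.3989, -0.0221, 0.2498]
eef_rot: [-0.011, 1.0, 0.0, -0.0]
wrist_force: [0.4, 0.8, -0.5]
finger_gap: 0.0206
grip_force: 0.0
```

Run:
```python
from h import *
o=manip.get_obs();print(o["time"],o["tool_pos"],R.from_quat(o["eef_rot"]).as_matrix().round(3),o["finger_gap"])
p=read_camera("wrist");c,d=ray(p,(320,240));print(c,d);save(p,"w1")
import pickle;pickle.dump(p,open("w1.pkl","wb"))
for t,z in [("dial_top",.067),("key_top",.064),("pot",.144)]:
    for s in outline_of(p,t)[:1]:
        ys,xs=np.nonzero(s["pixels"]);print(t,s["position"],s["p"],atz(p,s["position"],z),xs.min(),xs.max(),ys.min(),ys.max())
```

```text
2.8 [ 0.39892178 -0.02213117  0.24975562] [[-1.    -0.022 -0.   ]
 [-0.022  1.     0.   ]
 [ 0.     0.    -1.   ]] 0.020599807923745442
[ 0.31488489 -0.02336498  0.40795853] [ 0.32195595  0.01475207 -0.94692028]
dial_top [317.1, 244.7] 0.9 [ 0.43611433 -0.02098125  0.067     ] 286 337 218 269
key_top [432.4, 242.7] 0.73 [0.43216763 0.10140592 0.064     ] 422 451 231 258
pot [383.2, 319.6] 0.89 [0.47715004 0.03804192 0.144     ] 302 434 288 411
```

View pics/w1.png

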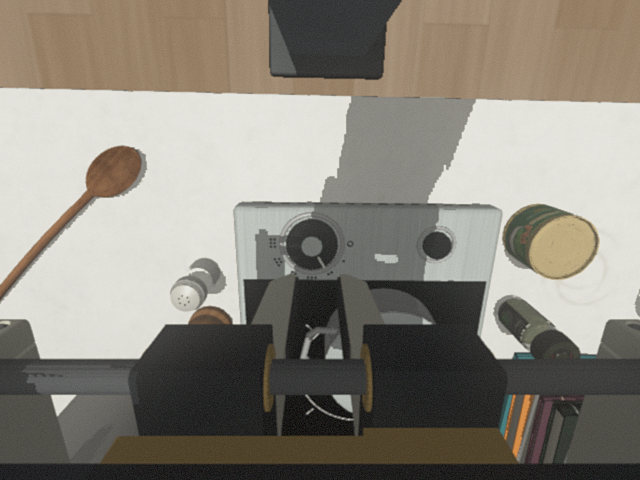

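Run:
```python
from h import *
import pickle;p=pickle.load(open("w1.pkl","rb"))
d=atz(p,(311.5,244),.067);k=atz(p,(436.5,244.5),.064)
print("dial",d,"key",k,"yaw",np.degrees(np.arctan2(-(k-d)[0],(k-d)[1])),np.linalg.norm((k-d)[:2]))
for uv in [(235,205),(501,208)]:print(atz(p,uv,.056))
t=read_camera("top");s=read_camera("scene")
for n,q in (("top",t),("scene",s)):
    for nm,z in (("dial_top",.064),("key_top",.062),("pot",.1)):
        m=outline_of(q,nm)
        if m:
            ys,xs=np.nonzero(m[0]["pixels"]);c=((xs.min()+xs.max())/2,(ys.min()+ys.max())/2)
            print(n,nm,m[0]["p"],xs.min(),xs.max(),ys.min(),ys.max(),atz(q,c,z))
            np.save(f"{n}_{nm}.npy",m[0]["pixels"])
pickle.dump((t,s),open("ts.pkl","wb"));save(t,"t1");save(s,"s1")
```

```text
dial [ 0.43546502 -0.02689976  0.067     ] key [0.43409135 0.10601669 0.064     ] yaw 0.5921190759560812 0.13292354913596274
[ 0.39776957 -0.10806315  0.056     ]
[0.39469281 0.17172149 0.056     ]
top key_top 0.43 282 289 258 266 [0.4354397  0.10790627 0.062     ]
scene dial_top 0.54 282 303 253 270 [ 0.43795944 -0.02715178  0.064     ]
scene key_top 0.38 400 428 384 413 [ 0.43294036 -0.47741097  0.062     ]
scene pot 0.83 288 337 198 244 [0.54656835 0.04506974 0.1       ]
```

>>> move_arm:
  targets:
    - {"tx":-2,"ty":-0.3,"tz":4,"rx":0,"ry":0,"rz":0,"jaw":0.85}
    - {"tx":-3.8,"ty":-0.6,"tz":8,"rx":0,"ry":0,"rz":0,"jaw":0.85}
    - {"tx":-3.8,"ty":-0.6,"tz":12.5,"rx":0,"ry":0,"rz":0,"jaw":0.85}
    - {"tx":-3.8,"ty":-0.6,"tz":15,"rx":0,"ry":0,"rz":0,"jaw":0.85}
    - {"tx":-3.8,"ty":-0.6,"tz":16.5,"rx":0,"ry":0,"rz":0,"jaw":0.85}
    - {"tx":-3.8,"ty":-0.6,"tz":16.5,"rx":0,"ry":0,"rz":0,"jaw":0.85}
    - {"tx":-3.8,"ty":-0.6,"tz":16.5,"rx":0,"ry":0,"rz":0,"jaw":0.85}

```text
time: 4.1
tool_pos: [0.4372, -0.0287, 0.0851]
eef_rot: [-0.011, 1.0, -0.0, 0.0]
wrist_force: [0.1, 0.5, 0.0]
finger_gap: 0.0139
grip_force: 0.0
```

Run:
```python
from h import *
o=manip.get_obs();print(o["time"],o["tool_pos"],o["wrist_force"],o["moment"],o["finger_gap"])
t=read_camera("scene");save(t,"s2")
b=cv2.imread("pics/s2.png")[180:300,230:390];cv2.imwrite("pics/s2c.png",cv2.resize(b,(800,600),interpolation=cv2.INTER_CUBIC))
```

```text
4.1 [ 0.43718016 -0.02873827  0.08505464] [0.143685   0.46483344 0.03067743] [ 0.05846948  0.02558589 -0.00199577] 0.013946909818119772
```

View pics/s2c.png

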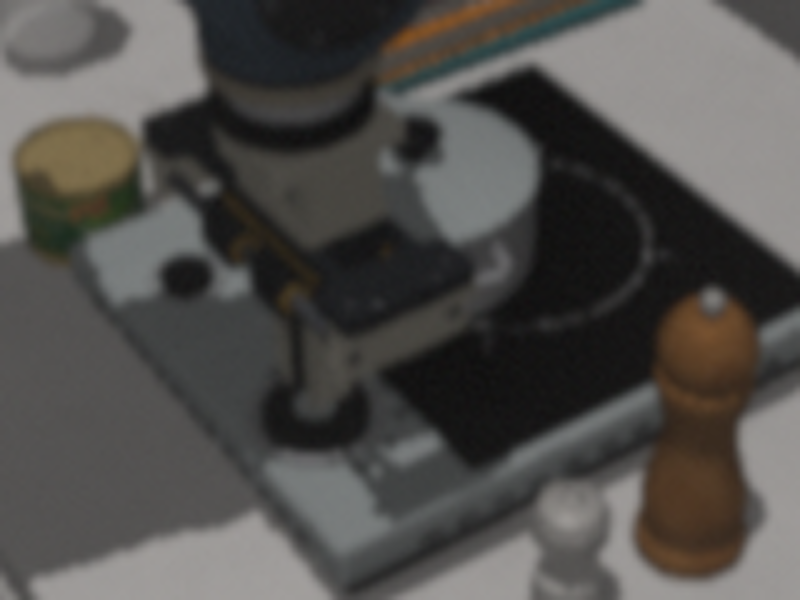

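>>> move_arm:
  targets:
    - {"tx":0,"ty":0.1,"tz":0.4,"rx":0,"ry":0,"rz":0,"jaw":0.85}
    - {"tx":0,"ty":0.1,"tz":0.7,"rx":0,"ry":0,"rz":0,"jaw":0.85}
    - {"tx":0,"ty":0.1,"tz":0.9,"rx":0,"ry":0,"rz":0,"jaw":0.85}
    - {"tx":0,"ty":0.1,"tz":0.95,"rx":0,"ry":0,"rz":0,"jaw":0.85}
    - {"tx":0,"ty":0.1,"tz":0.95,"rx":0,"ry":0,"rz":0,"jaw":0.85}

```text
time: 4.65
tool_pos: [0.4369, -0.0277, 0.0753]
eef_rot: [-0.011, 1.0, 0.0, -0.0]
wrist_force: [-0.9, 1.5, 1.8]
finger_gap: 0.0139
grip_force: 1.1
```

>>> move_arm:
  targets:
    - {"tx":0,"ty":0,"tz":0.05,"rx":0,"ry":0,"rz":0,"jaw":0.85}
    - {"tx":0,"ty":0,"tz":0.05,"rx":0,"ry":0,"rz":0,"jaw":0.85}

```text
time: 4.85
tool_pos: [0.437, -0.0277, 0.0752]
eef_rot: [-0.011, 1.0, -0.0, 0.0]
wrist_force: [-3.4, 0.4, 11.0]
finger_gap: 0.0141
grip_force: 5.7
```

>>> move_arm:
  targets:
    - {"tx":0,"ty":0,"tz":0,"rx":0,"ry":0,"rz":5,"jaw":0.85}
    - {"tx":0,"ty":0,"tz":0,"rx":0,"ry":0,"rz":10,"jaw":0.85}
    - {"tx":0,"ty":0,"tz":0,"rx":0,"ry":0,"rz":15,"jaw":0.85}
    - {"tx":0,"ty":0,"tz":0,"rx":0,"ry":0,"rz":20,"jaw":0.85}
    - {"tx":0,"ty":0,"tz":0,"rx":0,"ry":0,"rz":25,"jaw":0.85}
    - {"tx":0,"ty":0,"tz":0,"rx":0,"ry":0,"rz":29,"jaw":0.85}
    - {"tx":0,"ty":0,"tz":0,"rx":0,"ry":0,"rz":30,"jaw":0.85}
    - {"tx":0,"ty":0,"tz":0,"rx":0,"ry":0,"rz":30,"jaw":0.85}

```text
time: 5.65
tool_pos: [0.437, -0.0273, 0.0752]
eef_rot: [0.249, 0.969, 0.0, 0.0]
wrist_force: [-3.2, 3.8, 11.3]
finger_gap: 0.0138
grip_force: 5.6
```

>>> move_arm:
  targets:
    - {"tx":0,"ty":0,"tz":-0.5,"rx":0,"ry":0,"rz":30,"jaw":0.85}
    - {"tx":0,"ty":0,"tz":-4,"rx":0,"ry":0,"rz":-8,"jaw":0.8}
    - {"tx":0,"ty":0,"tz":-8.5,"rx":0,"ry":0,"rz":-16,"jaw":0.7}
    - {"tx":1,"ty":-0.5,"tz":-12.5,"rx":0,"ry":0,"rz":-24,"jaw":0.6}
    - {"tx":3.3,"ty":-1.8,"tz":-16,"rx":0,"ry":0,"rz":-30,"jaw":0.5}
    - {"tx":3.3,"ty":-1.8,"tz":-17,"rx":0,"ry":0,"rz":-30,"jaw":0.5}
    - {"tx":3.3,"ty":-1.8,"tz":-17,"rx":0,"ry":0,"rz":-30,"jaw":0.5}

```text
time: 6.35
tool_pos: [0.3998, -0.0277, 0.2462]
eef_rot: [-0.011, 1.0, -0.0, 0.002]
wrist_force: [-0.3, 1.4, -0.3]
finger_gap: 0.0463
grip_force: 0.0
```

Run:
```python
from h import *
o=manip.get_obs();print(o["time"],o["tool_pos"],R.from_quat(o["eef_rot"]).as_matrix().round(3),o["finger_gap"])
p=read_camera("wrist");save(p,"w2")
b=cv2.imread("pics/w2.png")[190:390,220:470];cv2.imwrite("pics/w2c.png",cv2.resize(b,(750,600),interpolation=cv2.INTER_CUBIC))
import pickle;pickle.dump(p,open("w2.pkl","wb"))
```

```text
6.35 [ 0.39981195 -0.02769237  0.24624248] [[-1.    -0.022  0.004]
 [-0.022  1.    -0.001]
 [-0.004 -0.001 -1.   ]] 0.04631677600203778
```

View pics/w2c.png

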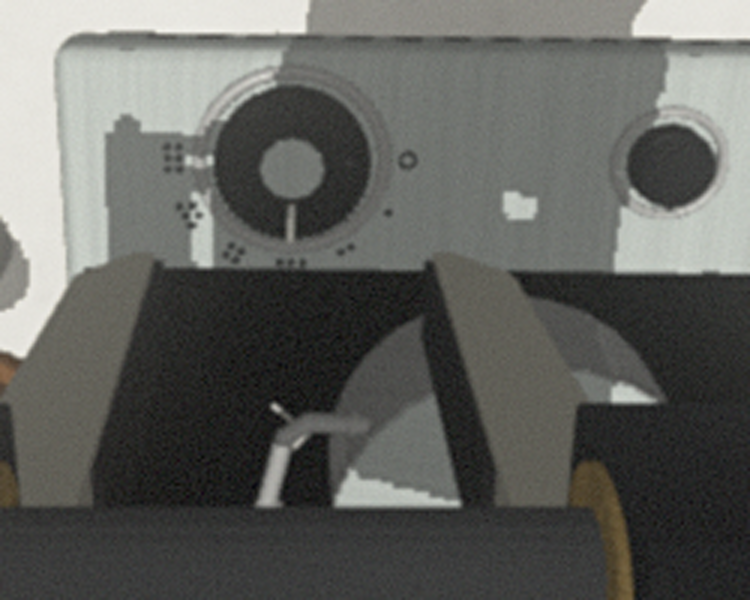

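Run:
```python
from h import *
import pickle;t,s=pickle.load(open("ts.pkl","rb"));w=pickle.load(open("w2.pkl","rb"))
print("rim",atz(t,(340.5/4+219.9,221/4+164.9),.113),"knob",atz(t,(339/4+219.9,211/4+164.9),.142))
print("scene knob",atz(s,(348/3.75+219.9,180/3.75+159.9),.138))
# Hough-ish: fit rim circle to edges in top0
img=cv2.imread("pics/top0.png",0).astype(float);g=cv2.GaussianBlur(img,(0,0),.7)
sc=cv2.imread("pics/scene0.png",0).astype(float);g2=cv2.GaussianBlur(sc,(0,0),.7)
a=np.linspace(0,2*np.pi,120)
def samp(G,P,xy,r,z):
    u=proj(P,np.c_[xy[0]+r*np.cos(a),xy[1]+r*np.sin(a),0*a+z]).astype(np.float32)
    return cv2.remap(G.astype(np.float32),u[:,0],u[:,1],cv2.INTER_LINEAR)
def grid(f,c,n=12,st=.002):
    q=[(f((c[0]+i*st,c[1]+j*st)),c[0]+i*st,c[1]+j*st) for i in range(-n,n+1) for j in range(-n,n+1)];return max(q)
for G,P,nm in((g,t,"top"),(g2,s,"scene")):
    print(nm,grid(lambda c:np.clip(samp(G,P,c,.0635,.113)-samp(G,P,c,.0705,.113),-20,60).mean(),(.545,.05)))
    print(nm,"knob",grid(lambda c:-samp(G,P,c,.009,.142).mean()+samp(G,P,c,.023,.13).mean(),(.545,.05)))
    print(nm,"ring",grid(lambda c:np.clip(samp(G,P,c,.075,.056)-(samp(G,P,c,.070,.056)+samp(G,P,c,.080,.056))/2,-20,30).mean(),(.604,.035),8))
```

```text
rim [0.55217763 0.05446246 0.113     ] knob [0.55189629 0.05438774 0.142     ]
scene knob [0.55189694 0.05069314 0.138     ]
top (np.float32(58.207333), 0.555, 0.054000000000000006)
top knob (np.float32(122.45153), 0.553, 0.056)
top ring (np.float32(15.327173), 0.606, 0.035)
scene (np.float32(30.580135), 0.555, 0.058)
scene knob (np.float32(64.599945), 0.549, 0.048)
scene ring (np.float32(3.455185), 0.608, 0.037000000000000005)
```

>>> move_arm:
  targets:
    - {"tx":-2,"ty":3.5,"tz":0,"rx":0,"ry":0,"rz":7,"jaw":0.5}
    - {"tx":-4.5,"ty":7,"tz":1,"rx":0,"ry":0,"rz":14,"jaw":0.5}
    - {"tx":-7.5,"ty":10.9,"tz":3,"rx":0,"ry":0,"rz":21,"jaw":0.5}
    - {"tx":-7.5,"ty":10.9,"tz":7,"rx":0,"ry":0,"rz":21,"jaw":0.5}
    - {"tx":-7.5,"ty":10.9,"tz":11,"rx":0,"ry":0,"rz":21,"jaw":0.5}
    - {"tx":-7.5,"ty":10.9,"tz":14.5,"rx":0,"ry":0,"rz":21,"jaw":0.5}
    - {"tx":-7.5,"ty":10.9,"tz":16.2,"rx":0,"ry":0,"rz":21,"jaw":0.5}
    - {"tx":-7.5,"ty":10.9,"tz":16.2,"rx":0,"ry":0,"rz":21,"jaw":0.5}

```text
time: 7.2
tool_pos: [0.47, 0.0829, 0.0792]
eef_rot: [0.173, 0.985, -0.001, -0.003]
wrist_force: [-0.3, 0.2, 0.1]
finger_gap: 0.0463
grip_force: 0.0
```

>>> move_arm:
  targets:
    - {"tx":-0.5,"ty":0,"tz":-0.4,"rx":0,"ry":0,"rz":0,"jaw":0.5}
    - {"tx":-1,"ty":0,"tz":-0.4,"rx":0,"ry":0,"rz":0,"jaw":0.5}
    - {"tx":-1.3,"ty":0,"tz":-0.4,"rx":0,"ry":0,"rz":0,"jaw":0.5}
    - {"tx":-1.5,"ty":0,"tz":-0.4,"rx":0,"ry":0,"rz":0,"jaw":0.5}
    - {"tx":-1.7,"ty":0,"tz":-0.4,"rx":0,"ry":0,"rz":0,"jaw":0.5}
    - {"tx":-1.9,"ty":0,"tz":-0.4,"rx":0,"ry":0,"rz":0,"jaw":0.5}
    - {"tx":-2.1,"ty":0,"tz":-0.4,"rx":0,"ry":0,"rz":0,"jaw":0.5}

```text
time: 7.9
tool_pos: [0.4904, 0.0762, 0.0868]
eef_rot: [0.172, 0.985, -0.0, -0.002]
wrist_force: [-8.3, 3.3, 7.9]
finger_gap: 0.0468
grip_force: 5.0
```

>>> move_arm:
  targets:
    - {"tx":-0.4,"ty":0,"tz":0,"rx":0,"ry":0,"rz":0,"jaw":0.5}
    - {"tx":-0.9,"ty":0,"tz":0,"rx":0,"ry":0,"rz":0,"jaw":0.5}
    - {"tx":-1.5,"ty":0,"tz":0,"rx":0,"ry":0,"rz":0,"jaw":0.5}
    - {"tx":-2.1,"ty":0,"tz":0,"rx":0,"ry":0,"rz":0,"jaw":0.5}
    - {"tx":-2.7,"ty":0,"tz":0,"rx":0,"ry":0,"rz":0,"jaw":0.5}
    - {"tx":-3.3,"ty":0,"tz":0,"rx":0,"ry":0,"rz":0,"jaw":0.5}
    - {"tx":-3.7,"ty":0,"tz":0,"rx":0,"ry":0,"rz":0,"jaw":0.5}
    - {"tx":-4,"ty":0,"tz":0,"rx":0,"ry":0,"rz":0,"jaw":0.5}

```text
time: 8.7
tool_pos: [0.5283, 0.0626, 0.0868]
eef_rot: [0.172, 0.985, -0.0, -0.001]
wrist_force: [-8.3, 3.4, 7.5]
finger_gap: 0.0466
grip_force: 4.8
```

```bash
cat >> h.py <<'E'
a=np.linspace(0,2*np.pi,120)
def samp(G,P,xy,r,z):
    u=proj(P,np.c_[xy[0]+r*np.cos(a),xy[1]+r*np.sin(a),0*a+z]).astype(np.float32)
    return cv2.remap(G.astype(np.float32),u[:,0],u[:,1],cv2.INTER_LINEAR)
def grid(f,c,n=12,st=.002):
    return max((float(f((c[0]+i*st,c[1]+j*st))),c[0]+i*st,c[1]+j*st) for i in range(-n,n+1) for j in range(-n,n+1))
E
cat > look.py <<'E'
from h import *
import sys
n=sys.argv[1]
o=manip.get_obs();print(o["time"],o["tool_pos"],R.from_quat(o["eef_rot"]).as_matrix().round(3))
for c in ("top","scene"):
    P=read_camera(c);save(P,n+c);G=cv2.GaussianBlur(cv2.imread(f"pics/{n}{c}.png",0).astype(float),(0,0),.7)
    print(c,"rim",grid(lambda c:np.clip(samp(G,P,c,.0635,.113)-samp(G,P,c,.0705,.113),-20,60).mean(),(.6,.037)),
    "knob",grid(lambda c:-samp(G,P,c,.009,.142).mean()+samp(G,P,c,.023,.13).mean(),(.6,.037)))
x=cv2.imread(f"pics/{n}top.png")[165:305,240:400];y=cv2.imread(f"pics/{n}scene.png")[160:300,240:400]
cv2.imwrite(f"pics/{n}c.png",cv2.resize(np.hstack([x,y]),(800,350),interpolation=cv2.INTER_CUBIC))
E
python3 look.py p1
```

```text
8.7 [0.52829133 0.06260691 0.08677253] [[-0.941  0.339 -0.003]
 [ 0.339  0.941  0.   ]
 [ 0.003 -0.001 -1.   ]]
top rim (19.941120147705078, 0.598, 0.040999999999999995) knob (32.19404983520508, 0.604, 0.012999999999999998)
scene rim (17.350797653198242, 0.596, 0.043) knob (36.49918746948242, 0.59, 0.020999999999999998)
```

View pics/p1c.png

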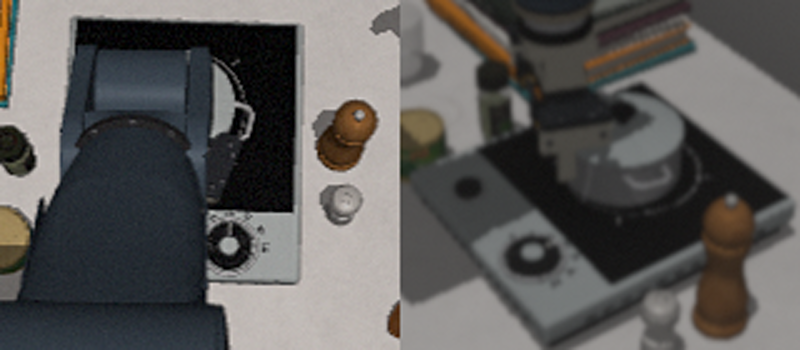

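>>> move_arm:
  targets:
    - {"tx":-0.4,"ty":0,"tz":0,"rx":0,"ry":0,"rz":0,"jaw":0.5}
    - {"tx":-0.8,"ty":0,"tz":0,"rx":0,"ry":0,"rz":0,"jaw":0.5}
    - {"tx":-1.1,"ty":0,"tz":0,"rx":0,"ry":0,"rz":0,"jaw":0.5}
    - {"tx":-1.25,"ty":0,"tz":0,"rx":0,"ry":0,"rz":0,"jaw":0.5}
    - {"tx":-1.25,"ty":0,"tz":0,"rx":0,"ry":0,"rz":0,"jaw":0.5}
    - {"tx":-0.6,"ty":0,"tz":0,"rx":0,"ry":0,"rz":0,"jaw":0.5}
    - {"tx":1.5,"ty":0,"tz":0,"rx":0,"ry":0,"rz":0,"jaw":0.5}
    - {"tx":5,"ty":0,"tz":0,"rx":0,"ry":0,"rz":0,"jaw":0.5}

```text
time: 9.6
tool_pos: [0.4826, 0.0792, 0.0868]
eef_rot: [0.172, 0.985, 0.0, 0.001]
wrist_force: [1.1, 0.8, -0.4]
finger_gap: 0.0464
grip_force: 0.0
```

>>> move_arm:
  targets:
    - {"tx":1,"ty":2,"tz":-4,"rx":0,"ry":0,"rz":0,"jaw":0.7}
    - {"tx":3,"ty":4,"tz":-7,"rx":0,"ry":0,"rz":-5,"jaw":0.9}
    - {"tx":6,"ty":7,"tz":-8,"rx":0,"ry":0,"rz":-13,"jaw":1}
    - {"tx":9,"ty":10.5,"tz":-8,"rx":0,"ry":0,"rz":-20,"jaw":1}
    - {"tx":12,"ty":14,"tz":-8,"rx":0,"ry":0,"rz":-20,"jaw":1}
    - {"tx":14,"ty":18,"tz":-8,"rx":0,"ry":0,"rz":-20,"jaw":1}

```text
time: 10.2
tool_pos: [0.4099, 0.2975, 0.1671]
eef_rot: [-0.002, 1.0, 0.0, 0.0]
wrist_force: [1.3, 0.1, 0.5]
finger_gap: 0.0034
grip_force: 0.0
```

```bash
python3 look.py p2
```

```text
10.2 [0.40987146 0.29754812 0.16709336] [[-1.    -0.004  0.   ]
 [-0.004  1.     0.   ]
 [-0.     0.    -1.   ]]
top rim (58.56583786010742, 0.606, 0.037) knob (134.0679931640625, 0.606, 0.037)
scene rim (23.512845993041992, 0.608, 0.039) knob (67.038818359375, 0.602, 0.028999999999999998)
```

View pics/p2c.png

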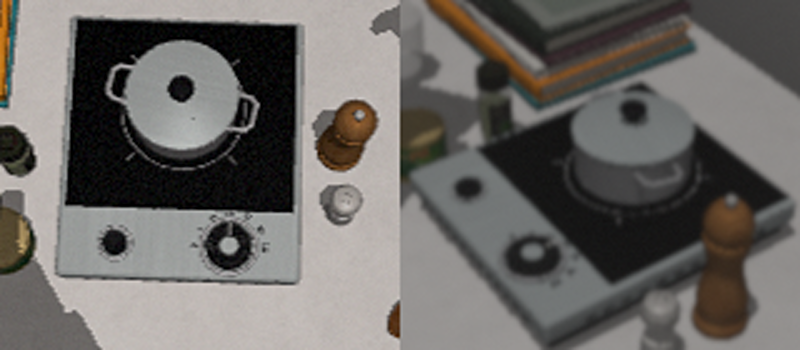

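>>> move_arm:
  targets:
    - {"tx":-1,"ty":-4.5,"tz":0,"rx":0,"ry":0,"rz":0,"jaw":1}
    - {"tx":-2,"ty":-9,"tz":0,"rx":0,"ry":0,"rz":0,"jaw":1}
    - {"tx":-2.4,"ty":-13.5,"tz":1,"rx":0,"ry":0,"rz":0,"jaw":1}
    - {"tx":-2.4,"ty":-17.5,"tz":2.5,"rx":0,"ry":0,"rz":0,"jaw":1}
    - {"tx":-2.4,"ty":-19,"tz":5,"rx":0,"ry":0,"rz":0,"jaw":1}
    - {"tx":-2.4,"ty":-19,"tz":7.5,"rx":0,"ry":0,"rz":0,"jaw":1}
    - {"tx":-2.4,"ty":-19,"tz":8.3,"rx":0,"ry":0,"rz":0,"jaw":1}
    - {"tx":-2.4,"ty":-19,"tz":8.3,"rx":0,"ry":0,"rz":0,"jaw":1}

```text
time: 11.1
tool_pos: [0.4357, 0.106, 0.0832]
eef_rot: [-0.002, 1.0, -0.0, -0.001]
wrist_force: [-0.6, 0.9, 0.9]
finger_gap: 0.0003
grip_force: 0.0
```

>>> move_arm:
  targets:
    - {"tx":0,"ty":0.05,"tz":0.5,"rx":0,"ry":0,"rz":0,"jaw":1}
    - {"tx":0,"ty":0.05,"tz":0.9,"rx":0,"ry":0,"rz":0,"jaw":1}
    - {"tx":0,"ty":0.05,"tz":1.15,"rx":0,"ry":0,"rz":0,"jaw":1}
    - {"tx":0,"ty":0.05,"tz":1.3,"rx":0,"ry":0,"rz":0,"jaw":1}
    - {"tx":0,"ty":0.05,"tz":1.45,"rx":0,"ry":0,"rz":0,"jaw":1}
    - {"tx":0,"ty":0.05,"tz":1.55,"rx":0,"ry":0,"rz":0,"jaw":1}
    - {"tx":0,"ty":0.05,"tz":1.6,"rx":0,"ry":0,"rz":0,"jaw":1}
    - {"tx":0,"ty":0.05,"tz":1.6,"rx":0,"ry":0,"rz":0,"jaw":1}

```text
time: 11.9
tool_pos: [0.4364, 0.1068, 0.0678]
eef_rot: [-0.002, 1.0, 0.0, 0.0]
wrist_force: [-0.3, 3.4, 3.5]
finger_gap: 0.0004
grip_force: 2.2
```

>>> move_arm:
  targets:
    - {"tx":0,"ty":0,"tz":0.05,"rx":0,"ry":0,"rz":0,"jaw":1}
    - {"tx":0,"ty":0,"tz":0.1,"rx":0,"ry":0,"rz":0,"jaw":1}
    - {"tx":0,"ty":0,"tz":0.1,"rx":0,"ry":0,"rz":0,"jaw":1}

```text
time: 12.2
tool_pos: [0.4365, 0.1068, 0.0671]
eef_rot: [-0.002, 1.0, 0.0, 0.0]
wrist_force: [-2.7, 3.8, 12.3]
finger_gap: 0.0003
grip_force: 6.1
```

Bottomed at 12 N. I'll hold briefly, then lift straight up and away.

>>> move_arm:
  targets:
    - {"tx":0,"ty":0,"tz":0,"rx":0,"ry":0,"rz":0,"jaw":1}
    - {"tx":0,"ty":0,"tz":0,"rx":0,"ry":0,"rz":0,"jaw":1}
    - {"tx":0,"ty":0,"tz":-0.5,"rx":0,"ry":0,"rz":0,"jaw":1}
    - {"tx":0,"ty":0,"tz":-3,"rx":0,"ry":0,"rz":0,"jaw":1}
    - {"tx":0,"ty":0,"tz":-7,"rx":0,"ry":0,"rz":0,"jaw":1}
    - {"tx":1,"ty":4,"tz":-10,"rx":0,"ry":0,"rz":0,"jaw":1}
    - {"tx":2,"ty":8,"tz":-10,"rx":0,"ry":0,"rz":0,"jaw":1}
    - {"tx":3,"ty":12,"tz":-10,"rx":0,"ry":0,"rz":0,"jaw":1}

```text
time: 13.0
tool_pos: [0.4055, 0.2275, 0.1675]
eef_rot: [-0.001, 1.0, 0.0, 0.001]
wrist_force: [0.3, -0.3, -0.3]
finger_gap: 0.0004
grip_force: 0.0
```

>>> move_arm:
  targets:
    - {"tx":0,"ty":4,"tz":0,"rx":0,"ry":0,"rz":0,"jaw":1}
    - {"tx":0,"ty":7,"tz":0,"rx":0,"ry":0,"rz":0,"jaw":1}
    - {"tx":0,"ty":7,"tz":0,"rx":0,"ry":0,"rz":0,"jaw":1}

```text
time: 13.3
tool_pos: [0.4051, 0.2988, 0.1663]
eef_rot: [-0.003, 1.0, -0.0, -0.0]
wrist_force: [-0.1, -0.5, -0.7]
finger_gap: 0.0001
grip_force: 0.0
```

```bash
python3 look.py p3
```

```text
13.3 [0.40511351 0.29883678 0.16629467] [[-1.    -0.007 -0.   ]
 [-0.007  1.    -0.   ]
 [ 0.    -0.    -1.   ]]
top rim (58.55149841308594, 0.606, 0.037) knob (133.0967254638672, 0.606, 0.037)
scene rim (23.5346736907959, 0.608, 0.039) knob (66.83628845214844, 0.602, 0.028999999999999998)
```

View pics/p3c.png

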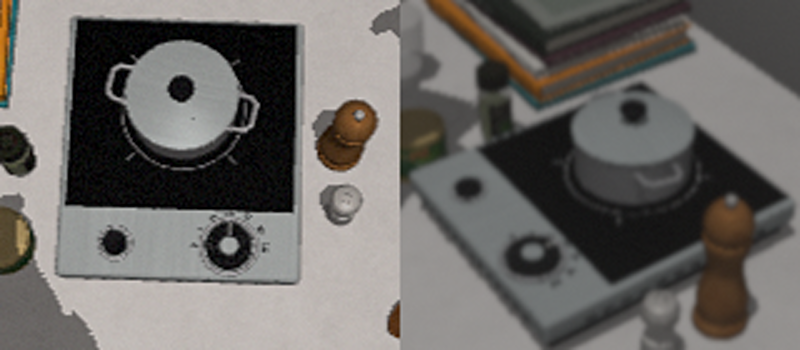

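The pot is unchanged on the ring (lid knob at crop pixel 181,88), the dial pointer is straight back at (229,228), and the key is up and free at (114,242).

```bash
python3 -c "
from station import manip
print(manip.finish_job())"
```

```text
the job is handed in; nothing more can be done
None
```

I handed the job in at about 13 s, and the judge gave no verdict: the pot measures within about 3 mm of the ring centre, the dial pointer is at three dots, the start key was pressed to its stop at about 12 N and released, and the other things I could see had not moved.

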